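# Vinegar pot back on the rack, handle out

### The job

Put the lidded vinegar pot from the silicone mat back in the empty place on the lower deck of the counter rack: standing upright on the cork coaster there, with its handle pointing straight out of the open front of the rack, as the mugs beside it have theirs. Keep the pot upright on the way and set it down gently, without knocking the rack or shifting the mugs and the other things on the board.

Things in the scene. Friction and masses are not known exactly. Their poses are not given: they have to be found in the camera images.
- pot: Cream glazed vinegar pot, lid fixed on, one rigid piece of 0.25 to 0.42 kg. Origin at the centre of its underside, z up; +x points to the spout, -x to the handle. Round body 56 mm in diameter, walls upright from 10 to 60 mm above the underside; foot 47 mm across. Starts upright on the mat, its handle turned at least 60 degrees off the wanted direction, either way or quite opposite.
- pot_handle (a point): Middle of the upright part of the pot's handle, 51 mm from the pot's axis towards its own -x, 38 mm above its underside. The handle is an upright loop 9 mm thick, from 13 to 60 mm above the underside, reaching 56 mm from the axis.
- pot_knob (a point): Top of the round knob on the pot's lid, on the pot's axis, 92 mm above its underside (the pot's highest point). The knob is 18 mm in diameter and stands from 78 to 92 mm above the underside, on a low lid dome.
- pot_spout (a point): Tip of the pot's small spout, towards its own +x, 50 mm from the axis and 63 mm above the underside; the spout is 10 to 13 mm thick and leaves the wall 30 mm above the underside.
- mat: Flat grey silicone mat 190 x 260 mm, 3 mm thick, fixed on the board; origin at the centre of its underside. The pot starts on it.
- coaster: Round cork coaster 72 mm in diameter, 5 mm thick, fixed on the rack's lower deck in its one free place: the middle one, or the end one at negative own y of the rack. Origin at the centre of its underside (on the deck), axes parallel to the rack's: own +x runs into the rack, own -x straight out of its open front. Its centre lies 42 mm behind the rack's front edge.
- rack: Fixed two-tier counter rack, 520 mm long (own y), 160 mm deep (own x), open at front and back. Origin on the walnut board under the middle of the front edge; own +x runs into the rack, -x straight out of its front. Wooden lower deck, top 30 mm above the origin. Steel posts 12 mm thick at own x 55 and 148, y -250 and +250 mm. Three places at own x 42 mm, own y -130, 0 and +130 mm.
- rack_shelf (a point): Middle of the front edge of the rack's wire upper shelf, on its underside, 240 mm above the board and straight above the deck's front edge. The shelf is 10 mm thick and covers the whole deck; treat it as a solid plate. Two small spice tins, up to 44 mm tall, stand on it towards its end of positive own y.
- mug_a: Cream mug 72 mm in diameter, 82 mm tall, standing loose in one place on the rack's lower deck; origin at the centre of its underside, handle (28 mm out from the wall) to its own -x, out of the rack's front. To be left alone.
- mug_b: A like mug in another place on the lower deck. To be left alone.
- rolling_pin: Beech rolling pin 340 mm long, 44 mm thick, lying loose on the board; origin under its middle, long axis its own x. To be left alone.
- bowl: Green ceramic bowl 144 mm across, 62 mm tall, loose; origin at the centre of its underside. To be left alone.
- timer: White plastic kitchen timer 72 x 72 mm, 30 mm tall with its press button, loose; origin at the centre of its underside. To be left alone.
- tiffin: Closed steel tiffin tin, 124 mm across (140 mm over the clips), 171 mm tall with its bail handle, loose; origin at the centre of its underside. To be left alone.
- jar: Amber glass jar with a steel lid, 58 mm across, 94 mm tall, loose; origin at the centre of its underside. To be left alone.
Mind the look-alikes: they are no part of the job. Leave any red look-alike of the pot alone.

How it is judged:
At the end, for the whole second after the job is handed in: The pot stands free and still on the cork coaster, upright (within 4.5 degrees), its foot wholly on the coaster (axis within 12 mm of the coaster's centre), with the handle pointing straight out of the rack's front (within 12 degrees) (horizontal distance between pot and coaster below 0.012 m and z of pot in the frame of coaster between 0.003 and 0.0075 m and angle between pot's own z axis and vertical below 0.08 rad and angle between the x axis of pot and the x axis of rack, either way round below 0.21 rad and x of pot_handle in the frame of coaster below -0.03 m and linear speed of pot below 0.02 m/s and angular speed of pot below 0.1 rad/s); the robot touches nothing.
It fails at once if a mug on the rack is shifted by more than 15 mm or tipped (distance of any of mug_a, mug_b from where it was at the start of the episode above 0.015 m or angle between any of mug_a, mug_b's own z axis and vertical above 0.3 rad).
It fails at once if another thing on the board is shifted by more than 30 mm (distance of any of rolling_pin, bowl, timer, tiffin, jar from where it was at the start of the episode above 0.03 m).
It fails at once if the pot is tipped by more than 35 degrees (angle between pot's own z axis and vertical above 0.61 rad).
It fails at once if the pot comes down hard on the coaster or knocks the rack (over 40 N) (contact force between pot and coaster above 40 N or contact force between pot and rack above 40 N).
It fails at once if the robot knocks the rack (over 20 N) (contact force between any of the arm, the fingers and rack above 20 N).
It also fails if it takes over 70 s, if anything falls off the work surface, if the arm or the gripper's body presses on something with over 40 N, if the wrist force passes 120 N, or if a joint passes its speed limit or range.

### The arm

A 6-joint arm with a two-finger parallel gripper is mounted at the origin on the work surface. World frame = base frame: x ahead of the robot, y to its left, z up, the work surface at z = 0. Lengths are in m, angles in rad, forces in N, time in s.
With the tool pointing down it reaches from about 0.275 to 0.875 m from the base axis. Payload 12.5 kg.
Tool frame: the origin (TCP) lies at the very end of the fingers, on their centre line; the grasp point (between the pads) lies 19 mm behind it; x points along the fingers, y is the direction in which the jaws open and shut, and the axes are right-handed (so a half turn about x gives the same grasp; the last joint's range is limited). The gripper opens to 85 mm and grips with 20 to 120 N. Pads are 22 mm wide; open, the fingers measure 114 mm over their backs; the gripper's body (76 mm by 85 mm) begins 54 mm behind the grasp point. The pads swing forward as they close: fully open they stand 13 mm farther back than shut.
Start: joints at [-1.191, 0.351, 1.652, -0, 1.139, -0.085], TCP at [0.247, -0.492, 0.231] pointing down, gripper open.
Joint ranges: [-2.75, 2.75], [-0.79, 2.1], [0.01, 2.65], [-1.57, 4.71], [0.07, 3.14], [-2.87, 2.87]. Speed limits (rad/s): [2.22, 2.22, 2.79, 3.14, 3.14, 3.14].

### API

Orientations are given as a 3x3 rotation matrix whose columns are the frame's x, y, z axes.
In Python, from bench import manip gives the robot as it stands. Calls block until the motion is done:
- manip.move_ptp(position, orientation): joint-space move of the TCP to a pose.
- manip.move_l(position, attitude=None, max_speed=0.15): straight line of the TCP; attitude=None keeps the orientation; max_speed is the mean speed in m/s.
- manip.move_j(angles): joint-space move.
- manip.set_gripper(opening, effort=None): opening from 0.0 (shut) to 1.0 (fully open); effort is the grip in N (None keeps the last); returns when the fingers have stopped.
- manip.dwell(seconds).
- manip.inverse_kinematics(position, orientation): joint angles nearest the present ones, or None.
- manip.grab_frame(name): name is "scene" or "top" or "wrist"; returns (picture, depth): 384x512x3 uint8, red, green, blue; 384x512 float32, m along the optical axis (not along the pixel's ray), 0 where there is no reading.
- manip.get_calibration(name): a dict with "camera_matrix" (3x3 intrinsics, pixels), "R" (3x3) and "t" (3): a world point X has camera coordinates R X + t. Camera axes: x right, y down, z forward; pixel columns grow to the right and rows downward; lengths in m; the calibration is good to about 2 mm. A picture is of the moment at which its call begins: read the wrist's pose just before it. get_calibration takes no time and is no camera call; for the wrist camera it gives the pose at the moment of the call.
A pose or a line that the arm cannot do raises manip.Unreachable and nothing moves.
- manip.sign_off(): hands the job in, once; it reports no verdict.
Trained networks look in the newest picture that a camera, given by its name, has taken for a name from the list of things; names that differ only in an ending like _2 or _b are one class to them, and where a whole thing is asked for, a point or a joint stands for the part that bears it (a point fixed in the world has none). Each returns a list of dicts, best first, with "confidence" (0 to 1); they miss things now and then, are a little off and sometimes report something else, mostly with a low value. They report only what shows in the picture. A call takes as long as a camera call. They do not tell look-alikes from the thing itself.
- manip.look_for(camera, name): "at" ([x, y, z] in m, in world coordinates, good to about 4 mm: the middle of the surface that is visible of it).
Readings, each from a call of its own:
- manip.current_time(): time.
- manip.current_qpos(): joint angles.
- manip.current_joint_vel(): joint speeds.
- manip.current_joint_torque(): joint torques, N m.
- manip.current_ee_pos(): TCP position.
- manip.current_tcp_rot(): TCP orientation.
- manip.current_force(): force on the tool from outside, world axes, zero at the start.
- manip.current_ft_torque(): the same for the moment, N m.
- manip.current_grip_width(): opening from 0.0 (shut) to 1.0 (fully open).
Only numpy, scipy, OpenCV 4.12 (cv2) and the standard library are available. Lean on these libraries where they do the work, as an engineer would, in place of code of your own. Each camera call takes 0.05 s, during which the arm holds its last target.

## Working session

There is one attempt and no reset: what is moved stays moved. The work goes in short steps, each a Python script; the robot and the scene stay as the last script left them, time stands still between calls to the robot, and variables do not carry over. Pictures are saved under pics/ and viewed, and the job is handed in when it is done.

```bash
mkdir -p pics
cat > h.py <<'E'
import numpy as np, cv2
from bench import manip
def snap(cam,fn):
    c=manip.get_calibration(cam); p,d=manip.grab_frame(cam)
    cv2.imwrite('pics/'+fn,p[:,:,::-1]); np.savez('pics/'+fn+'.npz',d=d,p=p,K=c['camera_matrix'],R=c['R'],t=c['t']); return p,d,c
def cloud(fn):
    z=np.load('pics/'+fn+'.npz'); d=z['d'];K=z['K'];v,u=np.mgrid[:d.shape[0],:d.shape[1]]
    P=np.stack([(u-K[0,2])/K[0,0]*d,(v-K[1,2])/K[1,1]*d,d],-1)
    W=(P-z['t'])@z['R']; W[d<=0]=np.nan; return W,z['p']
E
python3 - <<'E'
from h import *
for c in ['scene','top']:
    snap(c,c+'0.png')
    for n in ['pot','pot_handle','pot_knob','pot_spout','mat','coaster','rack','rack_shelf','mug_a','rolling_pin','bowl','timer','tiffin','jar']:
        print(c,n,[(np.round(o['at'],3).tolist(),round(o['confidence'],2)) for o in manip.look_for(c,n)])
print(manip.current_time())
E
```

```text
scene pot [([0.192, -0.324, 0.058], 0.69), ([0.535, -0.19, 0.078], 0.63)]
scene pot_handle [([0.536, -0.198, 0.075], 0.83), ([0.19, -0.325, 0.056], 0.59)]
scene pot_knob [([0.186, -0.324, 0.056], 0.63), ([0.531, 0.246, 0.096], 0.25)]
scene pot_spout [([0.534, -0.191, 0.076], 0.97), ([0.19, -0.324, 0.059], 0.75), ([0.621, 0.503, 0.133], 0.44)]
scene mat [([0.524, -0.258, 0.014], 0.83)]
scene coaster [([0.647, 0.212, 0.05], 0.84)]
scene rack [([0.62, 0.272, 0.044], 0.77), ([0.532, -0.193, 0.077], 0.56), ([0.427, 0.042, 0.036], 0.5)]
scene rack_shelf [([0.617, 0.269, 0.035], 0.97)]
scene mug_a [([0.527, 0.247, 0.094], 0.67), ([0.407, 0.293, 0.091], 0.63)]
scene rolling_pin [([0.702, -0.159, 0.046], 0.61)]
scene bowl [([0.337, -0.433, 0.047], 0.83), ([0.524, -0.257, 0.015], 0.47)]
scene timer [([0.428, 0.041, 0.036], 0.55), ([0.645, -0.469, 0.079], 0.53)]
scene tiffin []
scene jar [([0.642, -0.468, 0.08], 0.83)]
top pot [([0.516, -0.173, 0.087], 0.88), ([0.178, -0.32, 0.073], 0.61)]
top pot_handle [([0.517, -0.176, 0.089], 0.87), ([0.403, 0.316, 0.078], 0.64), ([0.178, -0.323, 0.078], 0.58)]
top pot_knob [([0.182, -0.32, 0.079], 0.6), ([0.516, -0.177, 0.086], 0.59)]
top pot_spout [([0.516, -0.174, 0.083], 0.71)]
top mat [([0.509, -0.242, 0.013], 0.81)]
top coaster [([0.642, 0.209, 0.043], 0.64), ([0.586, 0.527, 0.152], 0.21)]
top rack [([0.519, 0.312, 0.041], 0.84)]
top rack_shelf [([0.521, 0.317, 0.035], 0.59)]
top mug_a [([0.523, 0.259, 0.079], 0.78), ([0.401, 0.318, 0.08], 0.66)]
top rolling_pin []
top bowl [([0.356, -0.45, 0.037], 0.57)]
top timer [([0.416, 0.052, 0.033], 0.94)]
top tiffin [([0.586, 0.531, 0.153], 0.81)]
top jar [([0.624, -0.452, 0.104], 0.69), ([0.515, -0.175, 0.085], 0.34)]
1.5
```

View pics/scene0.png

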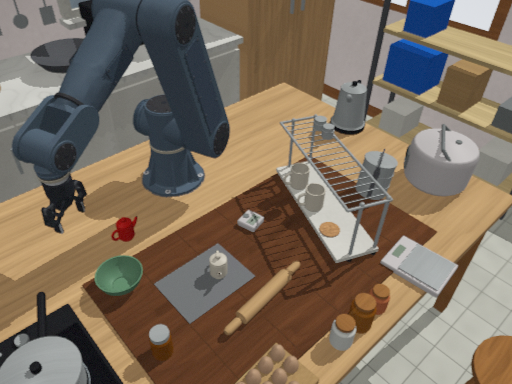

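View pics/top0.png

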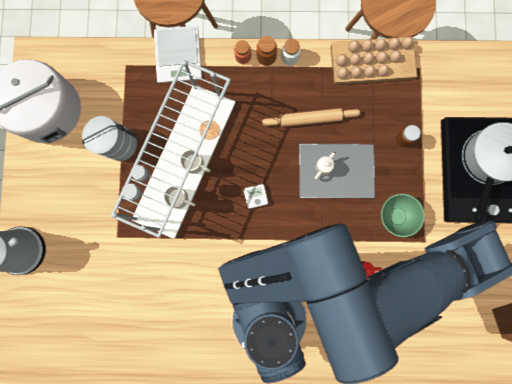

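The scene view shows the cream pot on the mat (≈218,262) and a red look-alike at ≈(125,230). The coaster is at ≈(330,230), the rack's near-right end, with two mugs beyond it. In the top view the pot is at ≈(325,165) and the coaster at ≈(209,130). Next I'll zoom in to find the handle side and fit the geometry.

Run:
```python
from h import *
a=cv2.imread('pics/scene0.png')[235:295,180:260]; b=cv2.imread('pics/top0.png')[135:200,285:370]
c=cv2.imread('pics/top0.png')[50:250,100:250]
cv2.imwrite('pics/z1.png',np.hstack([cv2.resize(a,(400,400),interpolation=2),cv2.resize(b,(400,400),interpolation=2)]))
cv2.imwrite('pics/z2.png',cv2.resize(c,(450,600),interpolation=2))
for f in ['scene0.png','top0.png']:
    W,p=cloud(f)
    m=(abs(W[...,0]-.517)<.08)&(abs(W[...,1]+.18)<.08)&(W[...,2]>.02)
    Q=W[m]; print(f,len(Q),Q.min(0),Q.max(0))
    b=Q[(Q[:,2]>.02)]; print('ctr',b.mean(0))
    k=Q[Q[:,2]>.085]; print('knob',k.mean(0),len(k))
    for q in Q[np.argsort(-np.hypot(*(Q[:,:2]-np.array([.517,-.177])).T))][:25]: print(np.round(q,3))
    # mugs tops / coaster
    # coaster
```

```text
scene0.png 412 [ 0.43849637 -0.25857547  0.02021949] [ 0.59248347 -0.1255299   0.10616094]
ctr [ 0.53340302 -0.19047004  0.07050293]
knob [ 0.52635199 -0.18540108  0.09116137] 142
[ 0.592 -0.253  0.02 ]
[ 0.442 -0.126  0.021]
[ 0.482 -0.259  0.02 ]
[ 0.438 -0.144  0.021]
[ 0.445 -0.182  0.02 ]
[ 0.567 -0.211  0.081]
[ 0.565 -0.213  0.075]
[ 0.564 -0.212  0.079]
[ 0.564 -0.213  0.069]
[ 0.565 -0.21   0.073]
[ 0.561 -0.214  0.072]
[ 0.565 -0.206  0.074]
[ 0.559 -0.213  0.075]
[ 0.562 -0.208  0.064]
[ 0.563 -0.205  0.063]
[ 0.56  -0.209  0.078]
[ 0.56  -0.21   0.059]
[ 0.558 -0.212  0.063]
[ 0.561 -0.206  0.076]
[ 0.562 -0.203  0.064]
[ 0.559 -0.206  0.055]
[ 0.539 -0.209  0.052]
[ 0.535 -0.211  0.046]
[ 0.545 -0.203  0.033]
[ 0.545 -0.203  0.038]
top0.png 412 [ 0.43988054 -0.25720476  0.02001589] [ 0.59653204 -0.10164912  0.11162859]
ctr [ 0.51856254 -0.17839032  0.0658148 ]
knob [ 0.52165501 -0.17849308  0.09224714] 169
[ 0.444 -0.257  0.022]
[ 0.442 -0.102  0.022]
[ 0.597 -0.109  0.022]
[ 0.593 -0.109  0.02 ]
[ 0.59  -0.105  0.021]
[ 0.585 -0.102  0.024]
[ 0.591 -0.244  0.023]
[ 0.591 -0.238  0.02 ]
[ 0.447 -0.24   0.021]
[ 0.451 -0.244  0.021]
[ 0.472 -0.254  0.021]
[ 0.478 -0.257  0.023]
[ 0.57  -0.248  0.021]
[ 0.451 -0.233  0.021]
[ 0.479 -0.254  0.02 ]
[ 0.57  -0.241  0.02 ]
[ 0.442 -0.14   0.021]
[ 0.56  -0.248  0.02 ]
[ 0.591 -0.213  0.021]
[ 0.44  -0.206  0.02 ]
[ 0.484 -0.102  0.021]
[ 0.552 -0.251  0.024]
[ 0.566 -0.241  0.023]
[ 0.447 -0.216  0.022]
[ 0.443 -0.147  0.021]
```

View pics/z1.png

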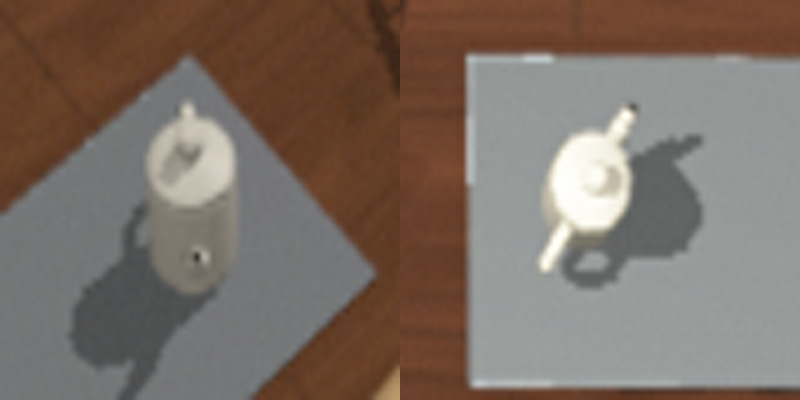

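View pics/z2.png

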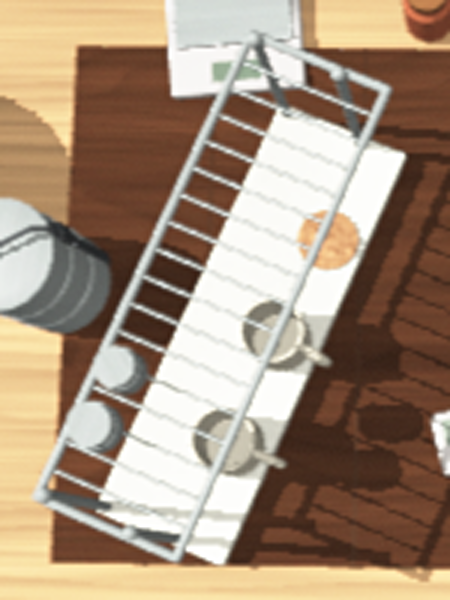

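The top view's zoom shows the dark spout hole to the upper right (+x, −y). The handle is at the lower left, and its loop also shows in the shadow. So the handle points to about azimuth 146°, and the wanted direction is about −114°. Next I fit the rack, the coaster and the board height.

Run:
```python
from h import *
for f in ['scene0.png','top0.png']:
    W,p=cloud(f); hsv=cv2.cvtColor(p,cv2.COLOR_RGB2HSV)
    X,Y,Z=W[...,0],W[...,1],W[...,2]
    m=(abs(X-.5)<.05)&(abs(Y+.05)<.04); print(f,'board z',np.nanmedian(Z[m]))
    m=(abs(X-.46)<.03)&(abs(Y+.26)<.06); print('mat z',np.nanmedian(Z[m]))
    m=(np.hypot(X-.645,Y-.21)<.06)&(hsv[...,1]>70)&(Z>.025)&(Z<.08)&(hsv[...,2]>120); 
    n,l,s,c=cv2.connectedComponentsWithStats(m.astype(np.uint8)); i=1+np.argmax(s[1:,4]); m=l==i
    Q=W[m]; print('coaster',len(Q),np.median(Q,0),(Q[:,:2].max(0)+Q[:,:2].min(0))/2,np.ptp(Q,axis=0))
    v,u=np.nonzero(m); e=cv2.fitEllipse(cv2.findContours(m.astype(np.uint8),0,1)[0][0]); print('px',e,u.min(),u.max(),v.min(),v.max())
    z=np.load('pics/'+f+'.npz');K,R,t=z['K'],z['R'],z['t']
    for zz in (.047,.050):
        r=R.T@np.linalg.inv(K)@np.array([*e[0],1]); C=-R.T@t; print(zz,C+r*(zz-C[2])/r[2])
    print('cam',C)
    m=(hsv[...,1]<25)&(hsv[...,2]>225)&(Z>.025)&(Z<.065)&(X>.25)&(X<.8)&(Y>.05)&(Y<.5)
    n,l,s,c=cv2.connectedComponentsWithStats(m.astype(np.uint8),connectivity=8); print('deck px',s[1:,4])
    Q=W[m]; print('deck z',np.median(Q[:,2]),len(Q))
    np.set_printoptions(precision=4,suppress=True)
    r=cv2.minAreaRect(Q[:,:2].astype(np.float32)); print(r, cv2.boxPoints(r))
```

```text
scene0.png board z 0.010107693651594626
mat z 0.013334489842897245
coaster 235 [0.64799525 0.21517253 0.04544219] [0.64610138 0.21496123] [0.07144502 0.07427708 0.01784852]
px ((329.1806335449219, 228.9857635498047), (13.739906311035156, 19.730491638183594), 102.26811218261719) 319 339 222 236
0.047 [0.64861607 0.21351133 0.047     ]
0.05 [0.6502588  0.21094747 0.05      ]
cam [ 1.24518376 -0.7175633   1.13646308]
deck px []
deck z nan 0
((0.0, 0.0), (0.0, 0.0), 0.0) [[0. 0.]
 [0. 0.]
 [0. 0.]
 [0. 0.]]
top0.png board z 0.011569298739094364
mat z 0.014459425456939736
coaster 177 [0.6405 0.2039 0.0466] [0.6434 0.2043] [0.0648 0.0481 0.0168]
px ((212.32403564453125, 130.85369873046875), (11.049993515014648, 19.530275344848633), 24.598068237304688) 205 219 121 139
0.047 [0.6408 0.2033 0.047 ]
0.05 [0.64  0.203 0.05 ]
cam [0.26   0.0287 1.5728]
deck px [231  15 235 346 232 197 237 245   1 219 164 162 250   1 249 218 162 174
  46   1 259  51   1 212 165   6  81  11  89  66]
deck z 0.04157503251462285 4326
((0.49984169006347656, 0.20433583855628967), (0.3695591390132904, 0.517726719379425), 67.8061752319336) [[ 0.1904  0.131 ]
 [ 0.6697 -0.0645]
 [ 0.8093  0.2776]
 [ 0.33    0.4732]]
  return _methods._mean(a, axis=axis, dtype=dtype,
  ret = ret.dtype.type(ret / rcount)
```

```bash
cat >> h.py <<'E'
np.set_printoptions(precision=4,suppress=True)
def rot(th,phi,s=1):
    th,phi=np.radians([th,phi]); x=np.array([np.cos(th)*np.cos(phi),np.cos(th)*np.sin(phi),-np.sin(th)])
    y=s*np.array([-np.sin(phi),np.cos(phi),0]); return np.stack([x,y,np.cross(x,y)],1)
E
python3 - <<'E'
from h import *
c=manip.get_calibration('wrist'); Rt=manip.current_tcp_rot(); p=manip.current_ee_pos()
C=-c['R'].T@c['t']; print('cam in tool',Rt.T@(C-p),'\n',(c['R']@Rt).T, '\n',c['camera_matrix'][0]); print(Rt,p)
for th in (40,45,50,55):
  for s in (1,-1):
    for nm,g,phis in (('pick',[.518,-.18,.06],(-55,-45,-34,-25,-15)),('place',[.645,.209,.09],(35,45,55,66,76))):
      for phi in phis:
        R=rot(th,phi,s); g_=np.array(g)
        q=manip.inverse_kinematics(g_+.019*R[:,0],R); q2=manip.inverse_kinematics(g_-.15*np.array([np.cos(np.radians(phi)),np.sin(np.radians(phi)),-.2]),R)
        print(th,s,nm,phi,None if q is None else np.array(q), q2 is not None)
E
```

```text
cam in tool [-0.1424 -0.0001 -0.0686] 
 [[-0.0012 -0.272   0.9623]
 [ 1.      0.0003  0.0013]
 [-0.0006  0.9623  0.272 ]] 
 [300.698    0.     254.2964]
[[ 0.      0.4482 -0.8939]
 [-0.     -0.8939 -0.4482]
 [-1.      0.0001 -0.    ]] [ 0.2466 -0.4916  0.2313]
40 1 pick -55 [-0.176   0.6593  2.1376  4.2153  0.6628  1.1727] True
40 1 pick -45 [-0.2413  0.6452  2.1934  3.8823  0.6282  1.3048] True
40 1 pick -34 [-0.3297  0.6354  2.2368  3.4947  0.6155  1.4503] True
40 1 pick -25 [-0.4104  0.6315  2.2556  3.1759  0.6183  1.5595] True
40 1 pick -15 [-0.5016  0.6312  2.2574  2.8272  0.629   1.672 ] True
40 1 place 35 [0.11   0.6682 1.9164 2.1306 0.4491 2.1954] True
40 1 place 45 [0.057  0.6852 1.8737 1.8087 0.5523 2.3435] True
40 1 place 55 [0.0153 0.7092 1.8147 1.5605 0.6697 2.4281] True
40 1 place 66 [-0.0169  0.7427  1.7339  1.3465  0.8083  2.4741] True
40 1 place 76 [-0.0339  0.7787  1.6489  1.1899  0.939   2.4875] True
40 -1 pick -55 [-0.176   0.6593  2.1376  4.2153  0.6628 -1.9689] True
40 -1 pick -45 [-0.2413  0.6452  2.1934  3.8823  0.6282 -1.8368] True
40 -1 pick -34 [-0.3297  0.
[... 3757 characters left out ...]
] True
55 -1 pick -55 [-0.2519  0.5808  2.0662 -1.5565  0.3823 -2.5454] True
55 -1 pick -45 [-0.299   0.5656  2.1055  4.4204  0.2838 -2.4294] True
55 -1 pick -34 [-0.3597  0.5542  2.1355  3.8858  0.1974 -2.1126] True
55 -1 pick -25 [-0.4134  0.5494  2.1484  3.2205  0.1675 -1.6298] True
55 -1 pick -15 [-0.4738  0.5489  2.1496  2.4813  0.1981 -1.0946] True
55 -1 place 35 [0.1519 0.6358 1.7989 1.0643 0.2948 0.1408] True
55 -1 place 45 [ 0.1141  0.6501  1.7683  1.0485  0.4243 -0.0136] True
55 -1 place 55 [ 0.0828  0.6702  1.7255  0.9946  0.5538 -0.1255] True
55 -1 place 66 [ 0.0571  0.698   1.6662  0.9212  0.6948 -0.2294] True
55 -1 place 76 [ 0.0419  0.7277  1.6033  0.8513  0.8206 -0.3164] True
```

Run:
```python
from h import *
R=rot(90,-34,1); p=np.array([.518,-.18,.23])
for phi in (-34,0,-70):
    q=manip.inverse_kinematics(p,rot(90,phi,1)); print(phi,q)
manip.move_ptp(p,R); print(manip.current_ee_pos(),manip.current_time())
snap('wrist','w1.png')
for n in ['pot','pot_handle','pot_knob','pot_spout']: print(n,[(o['at'],o['confidence']) for o in manip.look_for('wrist',n)])
```

```text
-34 [-0.4193  0.3491  1.6574 -0.      1.135  -1.3967]
0 [-0.4193  0.3491  1.6574 -0.      1.135  -1.9901]
-70 [-0.4193  0.3491  1.6574 -0.      1.135  -0.7684]
[ 0.5178 -0.1807  0.23  ] 3.025
pot [([0.5183, -0.1784, 0.0838], 0.7)]
pot_handle []
pot_knob [([0.5156, -0.1782, 0.0858], 0.86)]
pot_spout [([0.518, -0.1771, 0.0853], 0.82)]
```

View pics/w1.png

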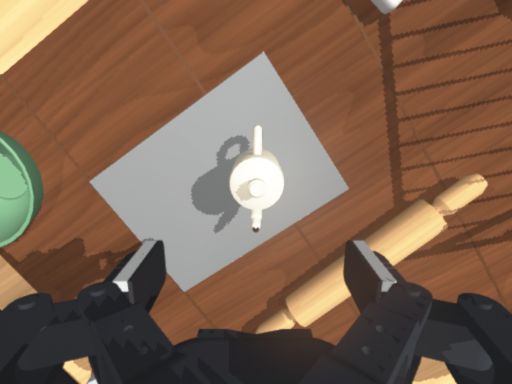

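The wrist view shows the handle at the top (≈258,130) and the spout at the bottom (≈256,228). The pot is therefore in line with the tool's φ = −34°, with the handle on the back side. Next I compute the axis.

```bash
python3 - <<'E'
from h import *
z=np.load('pics/w1.png.npz');K,R,t=z['K'],z['R'],z['t'];C=-R.T@t
def ray(u,v,zz):
    r=R.T@np.linalg.inv(K)@np.array([u,v,1.]); return C+r*(zz-C[2])/r[2]
W,p=cloud('w1.png')
m=(abs(W[...,0]-.47)<.02)&(abs(W[...,1]+.25)<.03);mz=np.median(W[m][:,2]);print('mat',mz)
hsv=cv2.cvtColor(p,cv2.COLOR_RGB2HSV)
m=(W[...,2]>.03)&(np.hypot(W[...,0]-.518,W[...,1]+.178)<.08)
v,u=np.nonzero(m);Q=W[m];print(len(Q),u.min(),u.max(),v.min(),v.max(),Q.max(0),Q.min(0))
for lo,hi in((.095,.12),(.06,.08),(.03,.06)):
    s=(Q[:,2]>lo)&(Q[:,2]<hi);print(lo,s.sum(),Q[s].mean(0))
m2=m.astype(np.uint8)
for r in range(v.min(),v.max()+1,4): uu=u[v==r]; print(r,uu.min(),uu.max(),W[r,uu].mean(0))
print('knob',ray(256.5,187,mz+.090),'spout tip',ray(256,228,mz+.063),'handle top',ray(257.5,129,mz+.058))
E
python3 - <<'E'
import cv2
a=cv2.imread('pics/w1.png')[115:240,195:320];cv2.imwrite('pics/z3.png',cv2.resize(a,(600,600),interpolation=2))
E
```

```text
mat 0.2971026487882829
43861 0 511 125 383 [ 0.567  -0.1126  0.3292] [ 0.4661 -0.2468  0.0301]
0.095 311 [ 0.5214 -0.1811  0.1036]
0.06 701 [ 0.5152 -0.1771  0.0709]
0.03 129 [ 0.5038 -0.1697  0.0465]
125 256 258 [ 0.477  -0.1502  0.0493]
129 253 261 [ 0.4796 -0.152   0.0631]
133 253 261 [ 0.4826 -0.1541  0.0675]
137 253 261 [ 0.4856 -0.1561  0.0707]
141 253 261 [ 0.4888 -0.1583  0.0711]
145 253 261 [ 0.492  -0.1605  0.0717]
149 253 261 [ 0.4954 -0.1627  0.0713]
153 243 269 [ 0.4999 -0.1669  0.0569]
157 238 274 [ 0.5018 -0.1683  0.0685]
161 236 277 [ 0.504  -0.1692  0.0791]
165 234 279 [ 0.5066 -0.1709  0.0835]
169 232 280 [ 0.5092 -0.1734  0.0857]
173 231 282 [ 0.5126 -0.175   0.0867]
177 230 283 [ 0.516  -0.1766  0.0877]
181 230 283 [ 0.5182 -0.1789  0.0914]
185 230 283 [ 0.5211 -0.1808  0.0933]
189 231 282 [ 0.5243 -0.183   0.0938]
193 232 281 [ 0.5277 -0.1853  0.0935]
197 234 279 [ 0.5317 -0.188   0.0907]
201 237 276 [ 0.5361 -0.1909  0.0871]
205 242 271 [ 0.5398 -0.1934  0.0862]
209 250 261 [ 0.5439 -0.1975  0.0819]
213 250 261 [ 0.5528 -0.2033  0.0646]
217 250 261 [ 0.5556 -0.2051  0.0679]
221 251 260 [ 0.558  -0.2068  0.0722]
225 251 260 [ 0.5604 -0.2085  0.0762]
229 253 258 [ 0.5639 -0.2108  0.0771]Traceback (most recent call last):
  File "<stdin>", line 13, in <module>
    return umr_minimum(a, axis, None, out, keepdims, initial, where)
ValueError: zero-size array to reduction operation minimum which has no identity
```

View pics/z3.png

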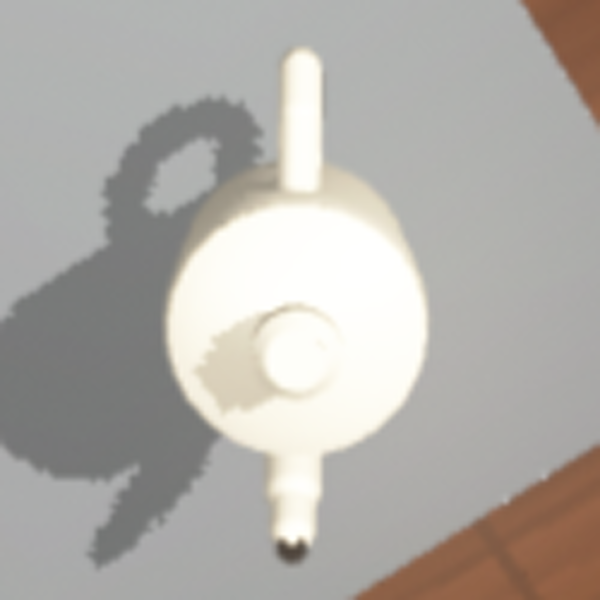

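Run:
```python
from h import *
R=rot(50,66,1); d=R@np.array([.962,0,.272]); cam=np.array([.60,.235,.047])+np.array([.02,-.01,0])-.36*d
p=cam-R@np.array([-.1424,0,-.0686]); print(p,manip.inverse_kinematics(p,R))
manip.move_ptp(p,R); print(manip.current_ee_pos(),manip.current_time())
snap('wrist','w2.png')
for n in ['coaster','mug_a','rack_shelf']: print(n,[(o['at'],o['confidence']) for o in manip.look_for('wrist',n)])
```

```text
[0.5576 0.0847 0.1844] [-0.2384  0.4002  1.8936  0.9037  0.9356  2.7297]
[0.5576 0.0847 0.1844] 6.7083
coaster [([0.6412, 0.2101, 0.0475], 0.68)]
mug_a [([0.5228, 0.2312, 0.1012], 0.91), ([0.4077, 0.2831, 0.096], 0.86)]
rack_shelf [([0.5979, 0.2496, 0.0381], 0.56)]
```

View pics/w2.png

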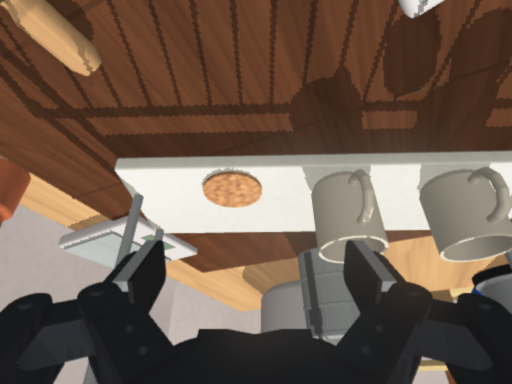

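The inverted wrist view shows the coaster whole at ≈(232,188), the deck's front edge from ≈(115,160) to (512,153), and both mugs to its right.

Run:
```python
from h import *
z=np.load('pics/w2.png.npz');K,R,t=z['K'],z['R'],z['t'];C=-R.T@t
def ray(u,v,zz):
    r=R.T@np.linalg.inv(K)@np.array([u,v,1.]); return C+r*(zz-C[2])/r[2]
W,p=cloud('w2.png');hsv=cv2.cvtColor(p,cv2.COLOR_RGB2HSV)
m=np.zeros(p.shape[:2],np.uint8);m[165:212,195:270]=(hsv[165:212,195:270,1]>60)
n,l,s,c=cv2.connectedComponentsWithStats(m);i=1+np.argmax(s[1:,4]);print(s[i])
e=cv2.fitEllipse(max(cv2.findContours((l==i).astype(np.uint8),0,1)[0],key=len));print(e)
Q=W[l==i];print('coaster z',np.median(Q,0))
for zz in (.043,.046):print(ray(*e[0],zz), np.ptp([ray(u,e[0][1],zz)[:2] for u in (s[i][0],s[i][0]+s[i][2])],axis=0))
deck=(hsv[...,1]<25)&(hsv[...,2]>215)
# front edge: first bright row scanning down, columns
P=[]
for u in range(130,500,6):
    col=np.nonzero(p[140:185,u].astype(int).sum(1)>300)[0]
    if len(col): P.append((u,140+col[0]))
P=np.array(P);print(P[::6].tolist())
# top front edge: brightness jump >  front face darker
D=np.array([W[v+14,u] for u,v in P]);print('deck z',np.nanmedian(D[:,2]))
for zz in (.041,):
    E=np.array([ray(u,v,zz) for u,v in P]);
    f=cv2.fitLine(E[:,:2].astype(np.float32),cv2.DIST_HUBER,0,.001,.001).ravel();print(f,np.degrees(np.arctan2(f[1],f[0])))
for r in range(150,172,2): print(r,p[r,[160,280,400]].tolist(),W[r,[160,280,400],2])
```

```text
[ 203  171   59   37 1713]
((232.0179443359375, 189.04345703125), (35.504066467285156, 58.97388458251953), 92.93961334228516)
coaster z [nan nan nan]
[0.6433 0.212  0.043 ] [0.0647 0.0286]
[0.6412 0.2082 0.046 ] [0.0638 0.0282]
[[130, 158], [166, 157], [202, 157], [238, 156], [274, 155], [310, 154], [346, 154], [382, 153], [418, 152], [454, 152], [490, 151]]
deck z 0.0396266632586012
[ 0.9259 -0.3778  0.6101  0.1637] -22.19666
150 [[73, 46, 32], [74, 54, 43], [79, 59, 47]] [0.0103 0.0102 0.0102]
152 [[75, 47, 32], [75, 55, 43], [99, 86, 76]] [0.0102 0.0096 0.0093]
154 [[74, 47, 31], [87, 71, 61], [156, 152, 142]] [0.0105 0.0096 0.0251]
156 [[79, 58, 46], [155, 151, 140], [161, 158, 148]] [0.0104 0.0245 0.0285]
158 [[154, 150, 140], [159, 156, 145], [163, 160, 149]] [0.0246 0.0288 0.0309]
160 [[161, 159, 149], [161, 157, 147], [165, 162, 150]] [0.0284 0.0306 0.0347]
162 [[163, 161, 150], [163, 159, 148], [173, 169, 157]] [0.0314 0.0332 0.0367]
164 [[166, 164, 153], [170, 166, 154], [211, 207, 193]] [0.0333 0.0371 0.0389]
166 [[173, 170, 159], [208, 204, 190], [240, 238, 228]] [0.0374 0.0378 0.0394]
168 [[213, 210, 196], [242, 240, 231], [240, 237, 228]] [0.0384 0.0392 0.04  ]
170 [[246, 245, 236], [243, 241, 231], [240, 238, 228]] [0.0395 0.0402 0.0404]
```

Run:
```python
from h import *
z=np.load('pics/w2.png.npz');K,R,t=z['K'],z['R'],z['t'];C=-R.T@t;p=z['p']
def ray(u,v,zz):
    r=R.T@np.linalg.inv(K)@np.array([u,v,1.]); return C+r*(zz-C[2])/r[2]
for thr,zz in((560,.04),(350,.024)):
    P=[]
    for u in list(range(135,300,4))+list(range(385,420,4)):
        col=np.nonzero(p[140:185,u].astype(int).sum(1)>thr)[0]
        if len(col):P.append((u,140+col[0]-.5))
    E=np.array([ray(u,v,zz) for u,v in P])[:,:2].astype(np.float32)
    f=cv2.fitLine(E,cv2.DIST_HUBER,0,.001,.001).ravel()
    if f[0]<0: f[:2]*=-1
    n=np.array([-f[1],f[0]]);c=ray(232,189,.045)[:2]
    print(np.degrees(np.arctan2(f[1],f[0])),'coaster',c,'dist',(c-f[2:])@n)
m=np.array([[.5228,.2312],[.4077,.2831]]);d=m[0]-m[1];print(np.degrees(np.arctan2(d[1],d[0])),np.hypot(*d))
```

```text
-22.423944 coaster [0.6418 0.2094] dist 0.036589397249095997
-22.181429 coaster [0.6418 0.2094] dist 0.03517217177142603
-24.271196660957667 0.12626012830660363
```

Run:
```python
from h import *
W,p=cloud('w2.png');hsv=cv2.cvtColor(p,cv2.COLOR_RGB2HSV)
m=np.zeros(p.shape[:2],bool);m[165:212,195:270]=(hsv[165:212,195:270,1]>60)
Q=W[m];Q=Q[~np.isnan(Q[:,2])];Q=Q[abs(Q[:,2]-.044)<.006];print(len(Q),np.median(Q,0),Q.mean(0))
ang=np.radians(67);ex=np.array([np.cos(ang),np.sin(ang)]);ey=np.array([-ex[1],ex[0]])
top=Q[Q[:,2]>.0425][:,:2]
for e in(ex,ey):
    s=top@e;print((np.percentile(s,.5)+np.percentile(s,99.5))/2,np.ptp(np.percentile(s,[.5,99.5])))
a=[(np.percentile(top@e,.5)+np.percentile(top@e,99.5))/2 for e in(ex,ey)];print('centre',a[0]*ex+a[1]*ey)
# deck front edge from depth
d=W[(abs(W[...,2]-.04)<.003)&(hsv[...,1]<30)&(hsv[...,2]>190)][:,:2]
P=[]
s=d@ey
for b in np.arange(np.percentile(s,2),np.percentile(s,98),.01):
    k=d[abs(s-b)<.005]
    if len(k)>30:
        i=np.argmin(k@ex);P.append(k[i])
P=np.array(P,np.float32);f=cv2.fitLine(P,cv2.DIST_HUBER,0,.001,.001).ravel();print(len(P),np.degrees(np.arctan2(f[1],f[0])),'edge s',f[2:]@ex,'->centre',f[2:]@ex+.042)
```

```text
1705 [0.6421 0.2097 0.0448] [0.6425 0.2107 0.0446]
0.4491202127209188 0.06790226002399524
-0.50955576161219 0.0676336688403128
centre [0.6445 0.2143]
38 -22.323915 edge s 0.40794557871077664 ->centre 0.4499455787107766
```

```bash
cat >> h.py <<'E'
TH=50; POT=np.array([.522,-.1815,.013]); COA=np.array([.6445,.2140,.045]); PP=-35; PR=67.5
def tcp(base,phi,fwd=.002,h=.046,back=0):
    R=rot(TH,phi); f=np.array([np.cos(np.radians(phi)),np.sin(np.radians(phi)),0])
    return base+fwd*f+np.array([0,0,h])+(.019-back)*R[:,0], R
E
python3 - <<'E'
from h import *
manip.set_gripper(1.0,40)
p,R=tcp(POT,PP,back=.13); manip.move_ptp(p+[0,0,.06],R); print(manip.current_qpos(),manip.current_time())
manip.move_l(p); snap('wrist','w3.png'); snap('scene','s3.png'); print(manip.current_ee_pos()-p,manip.current_time())
E
```

```text
[-0.2764  0.0887  2.2631 -1.0658  0.2436 -0.2567] 9.65Traceback (most recent call last):
  File "<stdin>", line 4, in <module>
bench.Unreachable: the arm cannot follow that straight line within its joint ranges
```

Run:
```python
from h import *
import h
for th in (50,45,42):
    h.TH=th
    for b,dz in((0,0),(.05,0),(.09,0),(.13,0),(.13,.06),(0,.08),(0,.13)):
        p,R=tcp(POT,PP,back=b); print(th,b,dz,manip.inverse_kinematics(p+[0,0,dz],R))
```

```text
50 0 0 [-0.3444  0.5812  2.1567  3.7025  0.3238  1.2397]
50 0.05 0 [-0.3216  0.4562  2.2262  3.8528  0.2847  1.104 ]
50 0.09 0 [-0.3006  0.3492  2.2731  4.0558  0.2504  0.9128]
50 0.13 0 [-0.2764  0.2361  2.3113  4.3744  0.2256  0.6063]
50 0.13 0.06 [-0.2764  0.0886  2.2633 -1.0662  0.2434 -0.2572]
50 0 0.08 [-0.3444  0.3889  2.1431  4.3213  0.1841  0.6033]
50 0 0.13 [-0.3444  0.2813  2.1156 -1.213   0.1817 -0.1572]
45 0 0 [-0.3336  0.6075  2.1905  3.5901  0.4626  1.3627]
45 0.05 0 [-0.3063  0.4872  2.2696  3.6741  0.4309  1.2979]
45 0.09 0 [-0.2805  0.3823  2.325   3.7797  0.3953  1.2086]
45 0.13 0 [-0.2502  0.2691  2.3722  3.9437  0.3545  1.0614]
45 0.13 0.06 [-0.2502  0.1018  2.3303  4.5482  0.2557  0.4302]
45 0 0.08 [-0.3336  0.4045  2.1835  3.894   0.2871  1.0378]
45 0 0.13 [-0.3336  0.2893  2.1595  4.3576  0.2079  0.5605]
42 0 0 [-0.3273  0.6272  2.2083  3.5515  0.549   1.4085]
42 0.05 0 [-0.297   0.5116  2.2928  3.617   0.525   1.3656]
42 0.09 0 [-0.2681  0.41    2.3531  3.6962  0.4941  1.3058]
42 0.13 0 [-0.2338  0.2989  2.4055  3.8153  0.4539  1.2074]
42 0.13 0.06 [-0.2338  0.1186  2.3682  4.2377  0.3127  0.7542]
42 0 0.08 [-0.3273  0.4179  2.2058  3.7659  0.3637  1.1708]
42 0 0.13 [-0.3273  0.2981  2.1842  4.0749  0.2618  0.8468]
```

```bash
sed -i 's/^TH=50/TH=47/; s/fwd=.002,h=.046/fwd=0,h=.046/' h.py
python3 - <<'E'
from h import *
p,R=tcp(POT,PP,back=.13)
q=np.array(manip.current_qpos());qa=np.array(manip.inverse_kinematics(p,R));print(qa)
u=np.array([0,-.35,0,0,0,0])
manip.move_j(q+u);print(manip.current_ee_pos()); manip.move_j(qa+u);print(manip.current_ee_pos()); manip.move_j(qa); print(manip.current_ee_pos()-p,manip.current_time())
snap('wrist','w3.png'); snap('scene','s3.png')
E
```

```text
[-0.2587  0.251   2.3526  4.073   0.2976  0.9237]
[ 0.4548 -0.1388  0.373 ]
[ 0.4712 -0.141   0.312 ]
[ 0.0004 -0.0001  0.0008] 15.3
```

View pics/w3.png

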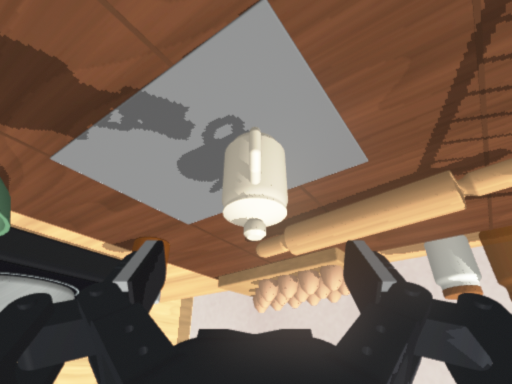

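View pics/s3.png

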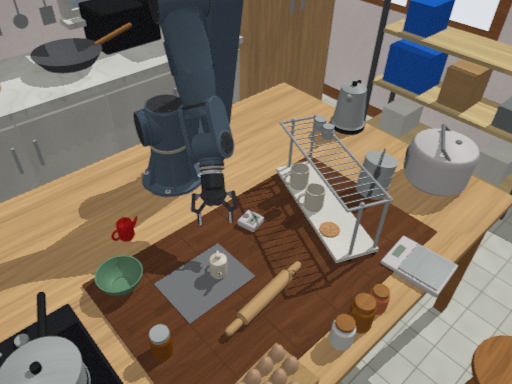

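The pot is centred with its handle facing the gripper (≈255,157), and nothing else has been disturbed. I'll move in and grip.

Run:
```python
from h import *
p,R=tcp(POT,PP); manip.move_l(p,R,max_speed=.06); print(manip.current_force(),manip.current_ee_pos()-p)
manip.set_gripper(0.0,50); print('w',manip.current_grip_width(),manip.current_force())
manip.move_l(p+[0,0,.03],R,max_speed=.04); print('w',manip.current_grip_width(),manip.current_force(),manip.current_ft_torque(),manip.current_time(),manip.current_qpos())
snap('wrist','w4.png'); snap('scene','s4.png')
```

```text
[ 0.2103  0.6946 -0.2908] [0.     0.0001 0.0002]
w 0.6452728708787718 [-2.6291  2.2862  5.4067]
w 0.641623323089455 [-0.5071 -0.2724 -3.3719] [0.3653 0.5503 0.0096] 19.025 [-0.3366  0.518   2.183   3.7221  0.3435  1.2206]
```

View pics/w4.png

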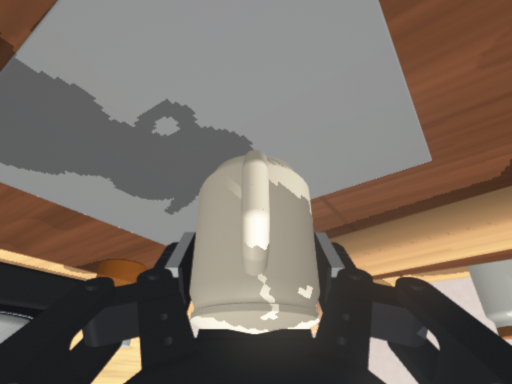

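View pics/s4.png

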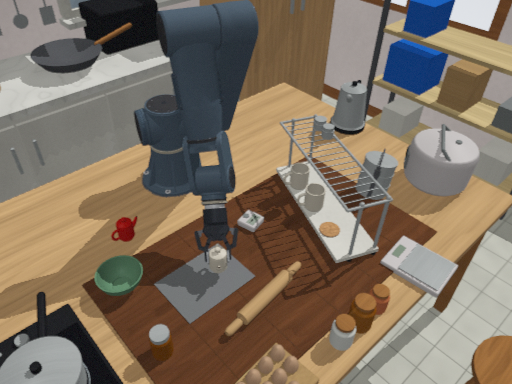

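```bash
cat > cyl.py <<'E'
from h import *
from scipy.optimize import least_squares
def fit(fn,base,phi):
    W,p=cloud(fn); f=np.array([np.cos(np.radians(phi)),np.sin(np.radians(phi)),0]); l=np.array([-f[1],f[0],0])
    Q=W.reshape(-1,3); Q=Q[~np.isnan(Q[:,2])]-base
    A=np.c_[Q@f,Q@l,Q[:,2]]
    k=(A[:,0]<0.0)&(A[:,0]>-.032)&(abs(A[:,1])<.022)&(abs(A[:,1])>.007)&(A[:,2]>.012)&(A[:,2]<.055)
    A=A[k]
    def r(x): 
        dz=A[:,2]-.035; return np.hypot(A[:,0]-x[0]-x[2]*dz,A[:,1]-x[1]-x[3]*dz)-.028
    s=least_squares(r,[0,0,0,0],loss='soft_l1',f_scale=.001)
    print('n',len(A),'axis fwd,lat mm',s.x[:2]*1e3,'tilt fwd,lat deg',np.degrees(s.x[2:]),'rms',np.sqrt(np.mean(s.fun**2))*1e3)
    # handle lateral
    H=np.c_[Q@f,Q@l,Q[:,2]]; H=H[(H[:,0]<-.045)&(H[:,0]>-.065)&(abs(H[:,1])<.02)&(H[:,2]>.015)&(H[:,2]<.06)]
    print('handle',len(H),H.mean(0)*1e3, 'bottom edge z', None)
E
python3 - <<'E'
from cyl import *
fit('w4.png',POT+[0,0,.03],PP)
fit('w3.png',POT,PP)
E
```

```text
n 6232 axis fwd,lat mm [ 0.3013 -0.1769] tilt fwd,lat deg [-0.0443 -0.0538] rms 0.44708765323184474
handle 2797 [-52.1976  -0.0741  43.2477] bottom edge z None
n 1431 axis fwd,lat mm [0.2901 0.1674] tilt fwd,lat deg [0.0553 0.1364] rms 0.44911412898387487
handle 494 [-52.1027   0.1003  44.4893] bottom edge z None
```

Run:
```python
from h import *
f=np.array([np.cos(np.radians(PR)),np.sin(np.radians(PR)),0])
A=POT+[0,0,.05]; B=COA-.19*f+[0,0,.022]; print(B)
manip.move_l(tcp(A,PP)[0],max_speed=.06)
N=8
for i in range(1,N+1):
    s=i/N; p,R=tcp(A+s*(B-A),PP+s*(PR-PP))
    try: manip.move_l(p,R,max_speed=.045)
    except manip.Unreachable as e: print(i,e); break
    print(i,manip.current_qpos(),manip.current_time(),manip.current_grip_width())
snap('wrist','w5.png'); snap('scene','s5.png');snap('top','t5.png')
from cyl import fit
if i==N: fit('w5.png',B,PR)
```

```text
[0.5718 0.0385 0.067 ]
1 [-0.36    0.4562  2.2048  3.2128  0.2699  1.5226] 20.45 0.6436385532913612
2 [-0.3845  0.4527  2.2088  2.6087  0.2976  1.9221] 21.2917 0.6411567313884456
3 [-0.4041  0.4585  2.1925  2.1368  0.3694  2.1933] 22.1333 0.6422046643733349
4 [-0.4132  0.473   2.1569  1.7918  0.4647  2.3469] 22.9667 0.6403227804784943
5 [-0.409   0.4957  2.1039  1.5314  0.5717  2.428 ] 23.8 0.6399508430177784
6 [-0.3904  0.5255  2.0358  1.3267  0.6851  2.466 ] 24.625 0.6429308231054113
7 [-0.3585  0.5618  1.9546  1.1605  0.8023  2.477 ] 25.4333 0.6416445436519315
8 [-0.3152  0.6036  1.8627  1.0219  0.9222  2.4692] 26.2333 0.6421875553925386
n 6230 axis fwd,lat mm [0.181  0.5454] tilt fwd,lat deg [ 0.0238 -0.0586] rms 0.44408296010072484
handle 2792 [-52.32     0.6779  43.0511] bottom edge z None
```

View pics/w5.png

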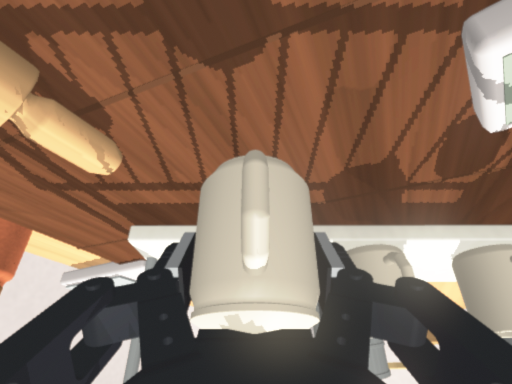

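View pics/s5.png

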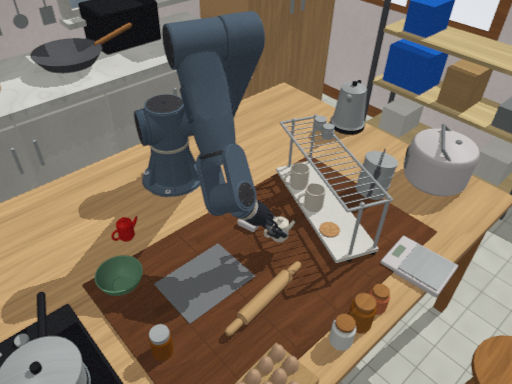

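The pot is upright in the grip, and the deck edge lies level in the wrist image, so the yaw matches the rack. I'll go in level, then look.

Run:
```python
from h import *
f=np.array([np.cos(np.radians(PR)),np.sin(np.radians(PR)),0])
for b in (.06,0):
    manip.move_l(tcp(COA-b*f+[0,0,.018],PR)[0],max_speed=.07); print(manip.current_force(),manip.current_qpos(),manip.current_time())
snap('wrist','w6.png'); snap('scene','s6.png');snap('top','t6.png')
a=cv2.imread('pics/s6.png')[150:270,230:400];cv2.imwrite('pics/z6.png',cv2.resize(a,(800,565),interpolation=2))
```

```text
[-0.2157 -0.1125 -3.1701] [-0.0774  0.6561  1.7654  1.1084  0.8101  2.6167] 28.3917
[ 0.2059  0.5718 -2.5839] [0.0212 0.6894 1.6943 1.1181 0.7673 2.7061] 29.4
```

View pics/w6.png

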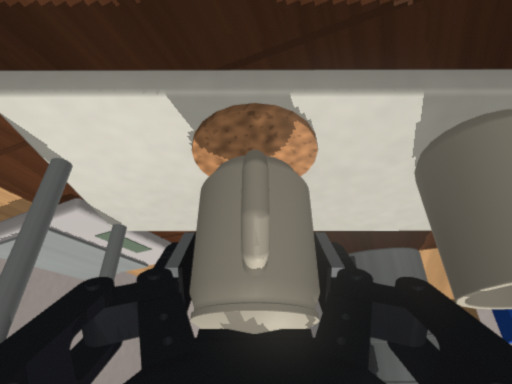

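View pics/z6.png

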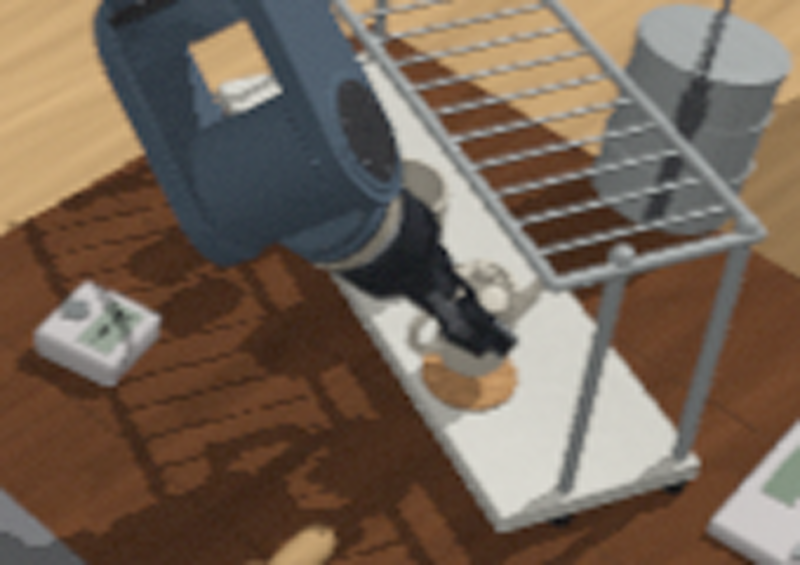

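Run:
```python
from h import *
z=np.load('pics/w6.png.npz');K,R,t=z['K'],z['R'],z['t'];C=-R.T@t;W,p=cloud('w6.png')
f=np.array([np.cos(np.radians(PR)),np.sin(np.radians(PR)),0]);l=np.array([-f[1],f[0],0])
def ray(u,v,zz):
    r=R.T@np.linalg.inv(K)@np.array([u,v,1.]); return C+r*(zz-C[2])/r[2]
hsv=cv2.cvtColor(p,cv2.COLOR_RGB2HSV)
m=(hsv[...,1]>60)&(abs(W[...,2]-.045)<.003);m[:95]=0;m[190:]=0;m[:,:185]=0;m[:,325:]=0
A=W[m]-COA; a=np.c_[A@f,A@l]; print(len(a),np.median(A[:,2]),a.min(0),a.max(0))
from scipy.optimize import least_squares
h_=cv2.convexHull(a.astype(np.float32))[:,0]; h_=h_[h_[:,0]<0.012]
s=least_squares(lambda x:np.hypot(h_[:,0]-x[0],h_[:,1]-x[1])-.036,[0,0],loss='soft_l1',f_scale=.001);print('coaster offset fwd,lat',s.x,np.std(s.fun))
u=256
print([ (v,p[v,u].tolist()) for v in range(68,112,3)])
print('deck edge fwd at row98,z.04',(ray(256,95,.04)-COA)@f)
for th in [(20,95),(492,95)]: print((ray(*th,.04)-COA)@f,(ray(*th,.04)-COA)@l)
```

```text
5979 -0.0002510282806359315 [-0.035 -0.035] [0.0222 0.0358]
coaster offset fwd,lat [0.0014 0.0003] 0.00032354564445450463
[(68, [55, 36, 26]), (71, [120, 119, 110]), (74, [124, 123, 114]), (77, [125, 124, 115]), (80, [127, 125, 117]), (83, [128, 126, 118]), (86, [130, 129, 119]), (89, [139, 137, 127]), (92, [150, 148, 138]), (95, [141, 139, 129]), (98, [136, 133, 125]), (101, [136, 133, 124]), (104, [92, 67, 47]), (107, [91, 65, 44]), (110, [98, 69, 47])]
deck edge fwd at row98,z.04 -0.03843737750371212
-0.03831851802162426 -0.10966243601951045
-0.03855603706209275 0.11150820157005815
```

Run:
```python
from h import *
f=np.array([np.cos(np.radians(PR)),np.sin(np.radians(PR)),0]); c=COA+.001*f
manip.move_l(tcp(c+[0,0,.005],PR)[0],max_speed=.03); manip.dwell(.2); f0=manip.current_force();print(f0)
z=.005
while z>-.004:
    z-=.0007; manip.move_l(tcp(c+[0,0,z],PR)[0],max_speed=.01); F=manip.current_force(); print(round(z,4),F)
    if F[2]-f0[2]>2.0: break
manip.dwell(.2);print(manip.current_force(),manip.current_time())
manip.set_gripper(.72); print(manip.current_grip_width(),manip.current_force()); manip.dwell(.2)
manip.set_gripper(.9)
snap('wrist','w7.png'); 
from cyl import fit; fit('w7.png',c,PR); print(manip.current_time())
```

```text
[-0.302   0.4841 -3.3962]
0.0043 [ 0.0842 -0.5389 -3.1905]
0.0036 [ 0.0444  0.3691 -3.3762]
0.0029 [ 0.4181  0.5465 -4.1036]
0.0022 [ 0.027  -0.0799 -3.9556]
0.0015 [-0.1056  0.4966 -4.2382]
0.0008 [ 0.1144  0.1374 -3.7959]
0.0001 [-0.6143  0.0577 -0.4556]
[-0.3386  0.2731  0.5238] 32.2833
0.7230292913579803 [-0.2063 -0.5242 -0.398 ]
n 6241 axis fwd,lat mm [0.0414 0.3584] tilt fwd,lat deg [-0.0323  0.0607] rms 0.43822415385363156
handle 2819 [-52.423    0.472   43.5568] bottom edge z None
33.075
```

View pics/w7.png

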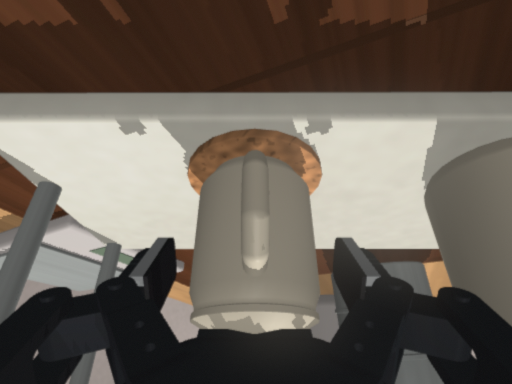

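The pot stands centred and upright on the coaster, with the fingers open clear of it. I'll retreat straight back out.

Run:
```python
from h import *
f=np.array([np.cos(np.radians(PR)),np.sin(np.radians(PR)),0]); c=COA+.001*f
manip.move_l(tcp(c-.05*f+[0,0,.002],PR)[0],max_speed=.05); print(manip.current_force())
manip.move_l(tcp(c-.16*f+[0,0,.03],PR)[0],max_speed=.1); print(manip.current_force(),manip.current_time())
manip.dwell(.3)
snap('wrist','w8.png'); snap('scene','s8.png')
from cyl import fit; fit('w8.png',c,PR)
for n in ['mug_a','timer','bowl','jar','rolling_pin']: print(n,[(o['at'],o['confidence']) for o in manip.look_for('scene',n)])
```

```text
[-0.0928  0.2667 -0.6576]
[-0.5464 -0.6358 -0.2003] 35.5083
n 1434 axis fwd,lat mm [0.1169 0.5136] tilt fwd,lat deg [-0.0111 -0.0719] rms 0.5528195656075074
handle 474 [-52.276    0.5526  40.594 ] bottom edge z None
mug_a [([0.5306, 0.2457, 0.0935], 0.83), ([0.4125, 0.2924, 0.0867], 0.72), ([0.6507, 0.1942, 0.101], 0.39)]
timer [([0.4268, 0.0331, 0.038], 0.57)]
bowl [([0.3375, -0.4362, 0.0424], 0.77)]
jar [([0.6457, -0.4713, 0.0823], 0.78)]
rolling_pin [([0.7037, -0.1631, 0.0467], 0.69)]
```

View pics/w8.png

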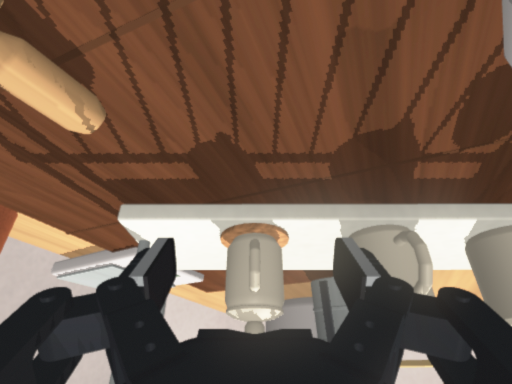

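View pics/s8.png

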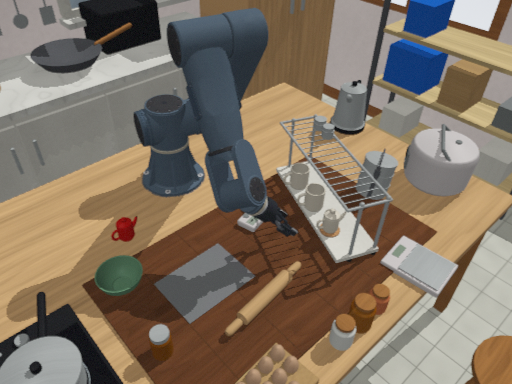

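The pot stands free on the coaster with its handle out of the front. The mugs and the other things are where they were, within the accuracy of the camera readings. I'll hand in.

```bash
python3 -c "
from bench import manip
manip.sign_off();print(manip.current_time())"
```

```text
the job is handed in; nothing more can be done
the job is handed in; nothing more can be done
```

The vinegar pot is back on the cork coaster, upright, with its handle pointing straight out of the rack's front. I handed the job in at about 36 s of the 70 s allowed; sign-off gives no verdict.

I gripped the pot by its walls from the handle side with the tool tilted 47° down. I carried it upright while turning it about 102°, took it in level under the shelf, and lowered it in 0.7 mm steps. The force changed by about 4 N at contact. I then opened the fingers and backed straight out.

**Last checks**
- **Pot:** tilt is below 0.1°. The axis is within about 1 mm of the measured coaster centre. The handle is in line with the measured rack direction to about 1°.
- **Other things:** in the last pictures the mugs, timer, bowl, jar and rolling pin are where they were. The network positions moved by at most 8 mm, mostly within their scatter. The tiffin I checked only by eye.

**Checks that failed or disagreed**
- **Coaster centre:** the first ellipse estimate was about 5 mm off the stated 42 mm from the front edge. The depth-based fit agreed with that figure, so I used it.
- **Rack direction:** the mug positions gave an angle about 2° off the deck-edge fit. I used the deck edge.
- **Approach path:** one straight-line approach to the pot was refused near a wrist singularity, so I reposed the arm at a slightly different tilt.

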